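# Shut the lug-nut case and hasp it

### The job

The six lug nuts are back in their grey case: shut the case's open lid fully, and only then swing the steel hasp over from the case's front deck until it lies flat on the lid with the staple standing through its slot. Leave the things standing around the case where they are.

Things in the scene. Friction and masses are not known exactly. Their poses are not given: they have to be found in the camera images.
- case: Grey polycarbonate case, fixed, 190 (x) by 200 (y) by 70 mm without its lid. Origin: centre of its underside; z up; -x is its front (roughly towards the robot). From the front wall to x = -40 mm its top is a closed deck 70 mm high; behind that is an open bay with six upright chrome lug nuts (below 60 mm), which the lid covers.
- lid_hinge (a point): Middle of the lid's hinge line, which runs along the case's y at x = +90, z = 70 mm of the case (level with the lid's underside).
- hasp_hinge (a point): Middle of the hasp's hinge line, which runs along the case's y at x = -55, z = 82 mm of the case.
- lid (a joint): Angle of the lid in rad: 0 fully shut, grows as its near edge swings up and away from the robot; starts open at 1.25 to 1.6 (1.57 = upright). Limits 0, 1.75. Stiff hinge: it stays where it is left, a few newtons move it. The lid is a plate 134 mm from hinge to free edge, 206 mm wide, 10 mm thick; its top is at z = 80 mm of the case when shut.
- lid_edge (a point): Middle of the lid's free edge (134 mm from the hinge line), half-way through its thickness.
- staple (a point): Top of the staple, a round-wire steel loop in the middle of the lid's width (y = 0 of the case), 100 mm from the lid's hinge line, 24 mm long in x, 6 mm wide in y, standing 23 mm above the lid's outer face.
- hasp (a joint): Angle of the hasp in rad: 0 fully over (flat on the shut lid, pointing to +x of the case), grows as it swings up and back towards the robot; it starts swung back at about 1.75 to 2.25 (1.57 = upright). A slightly stiff hinge: it stays where it is left, about 1 N at the tip moves it. Limits 0 and 2.6.
- hasp_tip (a point): End of the hasp, 95 mm from its hinge line, mid-width. The hasp is a bright steel strap 40 mm wide and 4 mm thick; its last 8 mm are bent up a little.
- hasp_slot (a point): Centre of the hasp's slot (36 by 14 mm), 45 mm from its hinge line; the staple stands through it when the hasp is over. Solid strap from 63 to 95 mm.
- ramekin: Bystander: glass ramekin beside the case, 84 mm across, 45 mm high. Origin: centre of underside.
- key: Bystander: black steel adapter key standing upright beside the case, 27 mm across, 65 mm high. Origin: centre of underside.
- gauge: Bystander: pocket tire gauge of orange plastic lying in front of the case, 150 mm long, 14 mm high. Origin: underside, near its middle.
- spray: Bystander: spray can, 60 mm across, 150 mm high. Origin: centre of underside.
- jar: Bystander: clear jar, 70 mm across, 85 mm high. Origin: centre of underside.
- chock: Bystander: stepped rubber wheel chock, 90 by 70 by 60 mm. Origin: centre of underside.
- driver: Bystander: screwdriver lying flat, about 200 mm long. Origin: underside, within its length.

How it is judged:
By the outcome, as a careful person would: the job done as asked, in the order asked, and still so for the second after the job is handed in, with the robot touching nothing.
It also fails if it takes over 54 s, if anything falls off the work surface, if the arm or the gripper's body presses on something with over 40 N, if the wrist force passes 120 N, or if a joint passes its speed limit or range.

### The arm

A 6-joint arm with a two-finger parallel gripper is mounted at the origin on the work surface. World frame = base frame: x ahead of the robot, y to its left, z up, the work surface at z = 0. Lengths are in m, angles in rad, forces in N, time in s.
With the tool pointing down it reaches from about 0.375 to 0.9 m from the base axis. Payload 3.1 kg.
Tool frame: the origin (TCP) lies on the centre line of the jaws, within the pads' length; the fingertips stand 8 mm ahead of it and the grasp point (between the pads) lies 11 mm behind it; z points along the fingers, y is the line along which they close (so a half turn about z gives the same grasp; the last joint's range is limited). The gripper opens to 85 mm and grips with 20 to 120 N. Pads are 22 mm wide; open, the fingers measure 114 mm over their backs; the gripper's body (76 mm by 85 mm) begins 54 mm behind the grasp point. The pads swing forward as they close: fully open they stand 13 mm farther back than shut.
Start: joints at [1.125, 0.527, 1.433, -0, 1.181, -0.178], TCP at [0.165, 0.603, 0.239] pointing down, gripper open.
Joint ranges: [-3.08, 3.08], [-0.75, 2.2], [0.22, 2.44], [-1.43, 4.57], [0, 2.65], [-2.85, 2.85]. Speed limits (rad/s): [2.79, 2.79, 3.14, 3.14, 3.14, 3.14].

### API

Orientations are given as a unit quaternion [x, y, z, w].
In Python, from station import * gives the robot as it stands.
- The arm moves only by the tool play_rows, never from a script. Its argument "rows" is a list of rows, each a list of 3 entries, a list of its own where there are three numbers: the turn, a rotation vector about the tool's x, y, z in degrees, then the shift along the tool's x, y, z in mm, then the closure, from 0 (fully open) to 1 (shut). In form: [[[ax, ay, az], [dx, dy, dz], jaw], ...]. A call has 1 to 12 rows; each row shifts and turns the commanded pose from where the row before left it, along the tool's axes as they then stand; what a row does not reach is not made up. A row lasts 1/12 s, in which the tool goes at most 41.7 mm and 7.16 degrees, less where a joint would pass 70% of its speed; a pose out of reach is approached as far as the arm can. A call with a gripper value outside its range is refused whole. The fingers move at their own pace and stop on an object; "grip_force" is the grip in N (left out, the last holds). Time passes only in rows, so rows that do not move let the fingers close. It gives the time, the measured TCP pose, the force, the opening and the grip force at its end, in the units of the state.
- sense(): the state, without advancing time (a new reading comes with each control period).
- snapshot(name): name is "scene" or "top" or "wrist"; returns (picture, depth): 480x640x3 uint8, red, green, blue; 480x640 float32, m along the optical axis (not along the pixel's ray), 0 where there is no reading.
- get_calibration(name): a dict with "vfov" (degrees; the focal length in pixels is half the picture's height over the tangent of half this angle, whatever the lens; pixels are square), "cx", "cy" (the principal point, pixels), "xyz" and "attitude" of the camera in the world. Camera axes: x right, y down, z forward; pixel columns grow to the right and rows downward; lengths in m; the calibration is good to about 2 mm. A picture is of the moment at which its call begins: read the wrist's pose just before it. get_calibration takes no time and is no camera call; for the wrist camera it gives the pose at the moment of the call.
- sign_off(): hands the job in; it is judged then, once.
The state is a dict: "t": time; "q": joint angles; "qd": joint speeds; "tau": joint torques, N m; "tcp_pos": TCP position; "tool_rot": TCP orientation; "force": force on the tool from outside, world axes, zero at the start; "ft_torque": the same for the moment, N m; "finger_gap": opening from 0.0 (shut) to 1.0 (fully open); "gripper_force": force on a finger pad.
Only numpy, scipy, OpenCV 4.12 (cv2) and the standard library are available. Lean on these libraries where they do the work, as an engineer would, in place of code of your own. Each camera call takes 0.05 s, during which the arm holds its last target. There are 200 camera calls.

## Working session

There is one attempt and no reset: what is moved stays moved. The work goes in short steps, Python scripts to look and compute and a tool call to move; the robot and the scene stay as the last step left them, time stands still between calls to the robot, and variables do not carry over. Pictures are saved under pics/ and viewed, at most 10 in all, crops included, and the job is handed in when it is done.

Besides the shell and the picture viewer there is one more tool, called after "Call:" as a command line: name --argument value ..., lists and objects as JSON in quotes. play_rows: Moves the arm, as the interface text tells. Its arguments: {"type":"object","properties":{"rows":{"type":"array","items":{"type":"array"}},"grip_force":{"type":"number"}},"required":["rows"]}

```bash
mkdir -p pics; ls; cat > h.py <<'E'
from station import *
import numpy as np, cv2
from scipy.spatial.transform import Rotation as R
def cam(n):
    c=get_calibration(n); f=240/np.tan(np.radians(c["vfov"])/2); return c,f
def cloud(n,d):
    c,f=cam(n); a=np.array(c["attitude"]); M=R.from_quat(a).as_matrix() if a.size==4 else a.reshape(3,3)
    v,u=np.mgrid[:480,:640]; P=np.stack([(u-c["cx"])/f*d,(v-c["cy"])/f*d,d],-1)
    return P@M.T+np.array(c["xyz"])
E
python3 - <<'E'
from h import *
for n in("scene","top"):
    p,d=snapshot(n); cv2.imwrite(f"pics/{n}0.png",p[...,::-1]); np.savez(f"pics/{n}0.npz",p=p,P=cloud(n,d),d=d); print(n,get_calibration(n))
s=sense(); print(s)
E
```

```text
pics
scene {'vfov': 57.932346071931846, 'cx': 317.1743500291476, 'cy': 236.09585050425656, 'xyz': array([ 0.96553025, -0.55011053,  0.95389089]), 'attitude': array([ 0.88897638,  0.29744514, -0.11903688, -0.32722714])}
top {'vfov': 45.51353504499106, 'cx': 322.28312894982236, 'cy': 243.22691221593496, 'xyz': array([3.59908224e-01, 1.15980250e-03, 1.51364608e+00]), 'attitude': array([-0.70061372,  0.71203664, -0.02753401,  0.03723056])}
{'t': 0.1, 'q': array([ 1.12553534e+00,  5.28380927e-01,  1.43379049e+00,  1.16613150e-05,
        1.18141981e+00, -1.78509284e-01]), 'qd': array([ 0.00020941, -0.00139008, -0.0023447 ,  0.0008049 , -0.00062597,
       -0.00026732]), 'tau': array([-3.40108654e-04, -4.43306172e+01, -1.78585249e+01, -2.75491711e-04,
        3.91554189e-03,  1.36237091e-06]), 'tcp_pos': array([0.1644431 , 0.6023141 , 0.23842153]), 'tool_rot': array([ 1.32982897e-01,  9.91117829e-01, -9.49424153e-04, -3.11766616e-04]), 'force': array([ 0.17144562,  0.35867403, -0.45942393]), 'ft_torque': array([-0.03311852,  0.02883224, -0.03144913]), 'gripper_force': 0.0, 'finger_gap': 1.0007304900151939}
```

View pics/scene0.png

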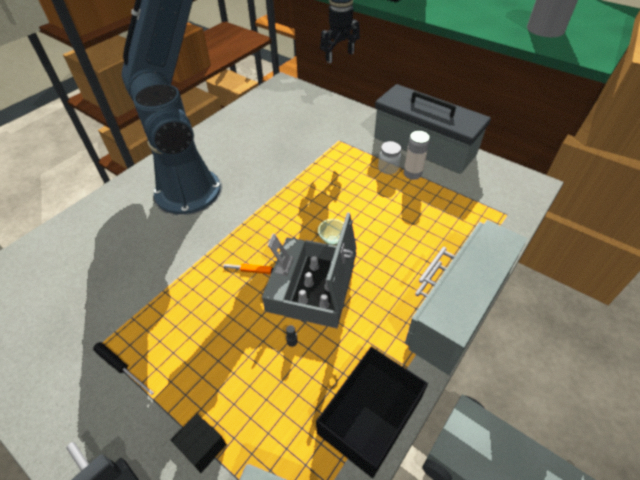

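View pics/top0.png

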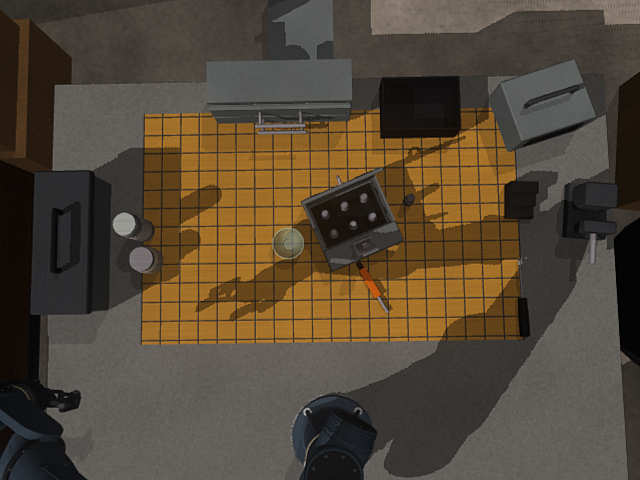

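The top view shows the case at about (350, 220), turned about 20°. Its lid is upright along (303,200)-(383,172), and the hasp is near (365, 243). The ramekin is at (288, 244), the key at (408, 200) and the gauge at (373, 285). The scene view shows the same layout.

```bash
python3 - <<'E'
from h import *
A=[np.load(f"pics/{n}0.npz") for n in("top","scene")]
for n,a in zip(("top","scene"),A):
    P,p=a["P"],a["p"].astype(int); hsv=cv2.cvtColor(a["p"],cv2.COLOR_RGB2HSV)
    roi=(P[...,0]>.3)&(P[...,0]<.75)&(P[...,1]>-.3)&(P[...,1]<.2)&(a["d"]>0)
    m=roi&(abs(P[...,2]-.07)<.004)&(hsv[...,1]<90)
    nl,lab,st,_=cv2.connectedComponentsWithStats(m.astype(np.uint8)); k=1+st[1:,4].argmax()
    Q=P[lab==k]; r=cv2.minAreaRect((Q[:,:2]*1000).astype(np.float32)); print(n,st[k],"rect",r,"z",np.median(Q[:,2])); print(cv2.boxPoints(r))
    Q=P[m]; r=cv2.minAreaRect((Q[:,:2]*1000).astype(np.float32)); print("all",r,len(Q)); print(cv2.boxPoints(r))
    for lo in np.arange(.085,.23,.015):
        Q=P[roi&(P[...,2]>lo)&(P[...,2]<lo+.015)&(hsv[...,1]<90)]
        if len(Q)>3: print(round(lo,3),len(Q),np.round(Q.min(0),3),np.round(Q.max(0),3),np.round(Q.mean(0),3))
    big=cv2.resize(a["p"][140:320,250:450] if n=="top" else a["p"][190:370,200:400],None,fx=3.3,fy=3.3,interpolation=cv2.INTER_CUBIC); cv2.imwrite(f"pics/{n}crop.png",big[...,::-1])
    print(n,"floor z",np.median(P[...,2][roi&(hsv[...,1]>150)]))
a=cv2.imread("pics/topcrop.png");b=cv2.imread("pics/scenecrop.png")
cv2.imwrite("pics/crops.png",cv2.resize(np.hstack([a,b]),(800,360)))
E
```

```text
top [ 312  175   91   96 1196] rect ((544.6674194335938, -59.34832000732422), (183.3064422607422, 200.523681640625), 22.657169342041016) z 0.0702690610551453
[[ 421.4649     -2.130371]
 [ 498.7099   -187.1789  ]
 [ 667.86993  -116.56627 ]
 [ 590.62494    68.482254]]
all ((558.1633911132812, -91.59225463867188), (183.76507568359375, 269.8934326171875), 22.409902572631836) 1272
[[ 421.77405     -1.8650894]
 [ 524.6655    -251.3762   ]
 [ 694.55273   -181.31943  ]
 [ 591.66125     68.191696 ]]
0.085 69 [ 0.485 -0.102  0.085] [ 0.51  -0.055  0.1  ] [ 0.497 -0.08   0.09 ]
0.1 42 [ 0.478 -0.103  0.1  ] [ 0.496 -0.064  0.114] [ 0.488 -0.083  0.107]
0.115 29 [ 0.472 -0.104  0.117] [0.662 0.07  0.13 ] [ 0.49  -0.078  0.125]
0.13 23 [ 0.468 -0.105  0.13 ] [ 0.485 -0.069  0.144] [ 0.476 -0.087  0.138]
0.145 40 [ 0.462 -0.109  0.146] [0.626 0.068 0.16 ] [ 0.481 -0.081  0.153]
0.16 82 [ 0.451 -0.117  0.16 ] [0.66  0.034 0.175] [ 0.482 -0.087  0.168]
0.175 29 [ 0.454 -0.109  0.176] [0.656 0.065 0.19 ] [ 0.622 -0.022  0.182]
0.19 293 [ 0.573 -0.123  0.19 ] [0.655 0.064 0.205] [ 0.614 -0.029  0.202]
[... 629 characters left out ...]
0.485 -0.121  0.085] [0.679 0.05  0.1  ] [ 0.585 -0.06   0.092]
0.1 179 [ 0.481 -0.122  0.1  ] [0.676 0.053 0.115] [ 0.596 -0.065  0.107]
0.115 183 [ 0.472 -0.124  0.115] [0.672 0.057 0.13 ] [ 0.601 -0.054  0.122]
0.13 178 [ 0.47  -0.124  0.13 ] [0.67  0.051 0.145] [ 0.603 -0.06   0.138]
0.145 190 [ 0.465 -0.126  0.145] [0.667 0.051 0.16 ] [ 0.59  -0.063  0.153]
0.16 232 [ 0.455 -0.126  0.16 ] [0.666 0.048 0.175] [ 0.585 -0.06   0.167]
0.175 194 [ 0.586 -0.127  0.175] [0.663 0.056 0.19 ] [ 0.632 -0.045  0.183]
0.19 411 [ 0.576 -0.128  0.19 ] [0.66  0.059 0.205] [ 0.623 -0.044  0.2  ]
0.205 8 [ 0.581 -0.066  0.205] [0.632 0.057 0.206] [ 0.608 -0.01   0.205]
scene floor z 0.0005239347157895979
```

View pics/crops.png

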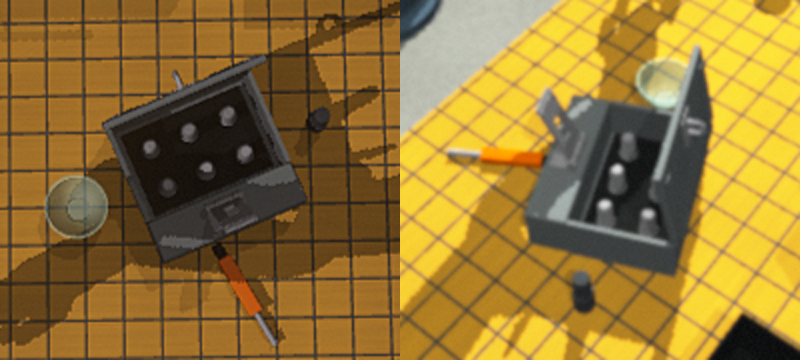

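Case: centre at about (549, -59) mm, yaw about 22.6°, top at z = 70 mm. The two views agree to 2 mm and the sizes match. The lid is at about 1.42 rad and the hasp at about 2.07 rad. I'll turn the tool so its x axis lies along the case's x, with the jaws shut.

Call:
play_rows --rows '[[[0, 0, 7.1], [0, 0, -4], 1], [[0, 0, 7.1], [0, 0, -4], 1], [[0, 0, 7.1], [0, 0, -4], 1], [[0, 0, 7.1], [0, 0, -4], 1], [[0, 0, 7.1], [0, 0, -4], 1], [[0, 0, 7.1], [0, 0, -4], 1], [[0, 0, 7.1], [0, 0, -4], 1], [[0, 0, 7.1], [0, 0, -4], 1], [[0, 0, 7.1], [0, 0, -4], 1], [[0, 0, 7.1], [0, 0, -4], 1], [[0, 0, 7.1], [0, 0, 0], 1], [[0, 0, 7.1], [0, 0, 0], 1]]'

```text
t: 1.1
tcp_pos: [0.1646, 0.6027, 0.2791]
tool_rot: [0.771, 0.637, -0.0, 0.0]
force: [0.0, -1.2, -0.3]
finger_gap: 0.001
gripper_force: 0.0
```

Call:
play_rows --rows '[[[0, 0, 7.1], [0, 0, 0], 1], [[0, 0, 7.1], [0, 0, 0], 1], [[0, 0, 7.1], [0, 0, 0], 1], [[0, 0, 7.1], [0, 0, 0], 1], [[0, 0, 7.1], [0, 0, 0], 1], [[0, 0, 7.1], [0, 0, 0], 1], [[0, 0, 7.1], [0, 0, 0], 1], [[0, 0, 7.1], [0, 0, 0], 1], [[0, 0, 0], [0, 0, 0], 1], [[0, 0, 0], [0, 0, 0], 1]]'

```text
t: 1.93
tcp_pos: [0.1646, 0.6026, 0.2788]
tool_rot: [0.98, 0.198, -0.0, 0.0]
force: [0.3, -1.0, -0.3]
finger_gap: -0.001
gripper_force: 0.0
```

```bash
cat >> h.py <<'E'
C=np.array([549,-58.7,0]); RC=R.from_euler('z',22.6,degrees=True)
def where():
    s=sense(); T=R.from_quat(s["tool_rot"]); p=np.array(s["tcp_pos"])*1000
    tip=p+T.apply([0,0,8]); print("t",round(s["t"],2),"tip in case",np.round(RC.inv().apply(tip-C),1),"tool rel rotvec",np.round(np.degrees((RC.inv()*T).as_rotvec()),1),"F case",np.round(RC.inv().apply(s["force"]),1),"q",np.round(s["q"],2),"gap",round(s["finger_gap"],2))
    return s,T,tip
def to(x,y,z):
    s,T,tip=where(); print("shift",np.round(T.inv().apply(RC.apply([x,y,z])+C-tip),1))
E
python3 -c "
from h import *
to(135,55,260)"
```

```text
t 1.93 tip in case [-100.7  758.2  270.8] tool rel rotvec [ 1.8e+02  5.0e-01 -1.0e-01] F case [-0.1 -1.  -0.3] q [ 1.13  0.49  1.39 -0.    1.27  2.3 ] gap -0.0
shift [232.1 704.4  11.1]
```

Call:
play_rows --rows '[[[0, 0, 0], [11.6, 35.2, 0], 1], [[0, 0, 0], [11.6, 35.2, 0], 1], [[0, 0, 0], [11.6, 35.2, 0], 1], [[0, 0, 0], [11.6, 35.2, 0], 1], [[0, 0, 0], [11.6, 35.2, 0], 1], [[0, 0, 0], [11.6, 35.2, 0], 1], [[0, 0, 0], [11.6, 35.2, 0], 1], [[0, 0, 0], [11.6, 35.2, 0], 1], [[0, 0, 0], [11.6, 35.2, 0], 1], [[0, 0, 0], [11.6, 35.2, 0], 1], [[0, 0, 0], [11.6, 35.2, 0], 1], [[0, 0, 0], [11.6, 35.2, 0], 1]]'

```text
t: 2.93
tcp_pos: [0.4571, 0.2654, 0.2793]
tool_rot: [0.98, 0.198, -0.0, -0.0]
force: [0.6, 0.5, -1.0]
finger_gap: 0.001
gripper_force: 0.0
```

Call:
play_rows --rows '[[[0, 0, 0], [11.6, 35.2, 0], 1], [[0, 0, 0], [11.6, 35.2, 0], 1], [[0, 0, 0], [11.6, 35.2, 0], 1], [[0, 0, 0], [11.6, 35.2, 0], 1], [[0, 0, 0], [11.6, 35.2, 0], 1], [[0, 0, 0], [11.6, 35.2, 0], 1], [[0, 0, 0], [11.6, 35.2, 0], 1], [[0, 0, 0], [11.6, 35.2, 0], 1], [[0, 0, 0], [0, 0, 0], 1], [[0, 0, 0], [0, 0, 0], 1]]'

```text
t: 3.77
tcp_pos: [0.6514, 0.0411, 0.2785]
tool_rot: [0.981, 0.196, -0.0, -0.0]
force: [-0.2, -0.2, -0.3]
finger_gap: -0.001
gripper_force: 0.0
```

```bash
python3 -c "
from h import *
to(130,55,178)
p,d=snapshot('scene');cv2.imwrite('pics/s1.png',cv2.resize(p[120:360,180:480],(750,600))[...,::-1])"
```

```text
t 3.77 tip in case [132.9  52.8 270.5] tool rel rotvec [-1.8e+02 -1.0e-01  1.0e-01] F case [-0.2 -0.1 -0.3] q [-0.11  0.53  1.31  0.    1.3   1.07] gap -0.0
shift [-2.8 -2.2 92.5]
```

View pics/s1.png

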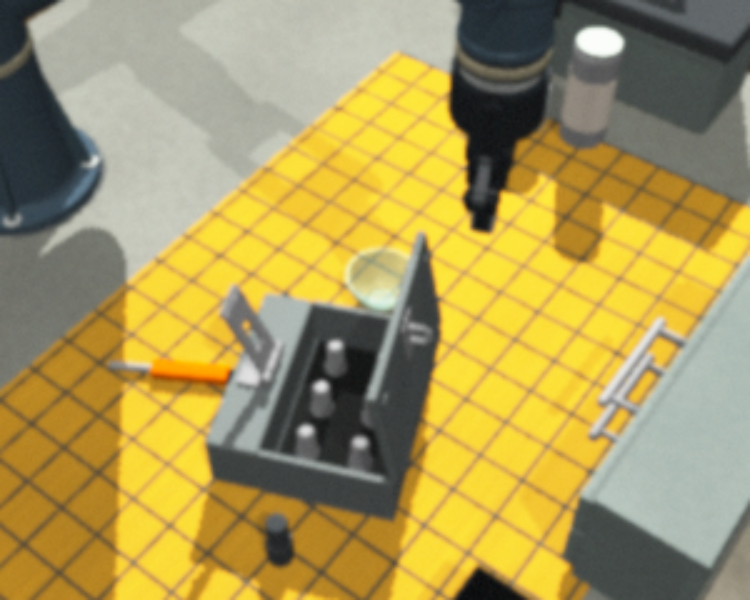

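The picture shows the shut fingers at (483, 220), behind and above the upright lid. The staple is at (418, 335) and the hasp at (250, 330). I'll go down behind the lid and move towards it.

Call:
play_rows --rows '[[[0, 0, 0], [0, 0, 23], 1], [[0, 0, 0], [0, 0, 23], 1], [[0, 0, 0], [0, 0, 23], 1], [[0, 0, 0], [0, 0, 23], 1], [[0, 0, 0], [-8, 0, 0], 1], [[0, 0, 0], [-8, 0, 0], 1], [[0, 0, 0], [-8, 0, 0], 1], [[0, 0, 0], [-5, 0, 0], 1], [[0, 0, 0], [-5, 0, 0], 1], [[0, 0, 0], [-5, 0, 0], 1], [[0, 0, 0], [-5, 0, 0], 1]]'

```text
t: 4.73
tcp_pos: [0.6102, 0.0258, 0.1884]
tool_rot: [0.98, 0.197, 0.001, 0.0]
force: [1.5, 0.9, -0.2]
finger_gap: -0.001
gripper_force: 1.1
```

```bash
python3 -c "
from h import *
where()"
```

```text
t 4.73 tip in case [ 89.   54.5 180.4] tool rel rotvec [179.9   0.2   0.2] F case [ 1.7  0.3 -0.2] q [-0.14  0.57  1.52  0.    1.05  1.03] gap -0.0
```

Call:
play_rows --rows '[[[0, 0, 0], [-9, 0, 2], 1], [[0, 0, 0], [-9, 0, 2], 1], [[0, 0, 0], [-10, 0, 4], 1], [[0, 0, 0], [-10, 0, 4], 1], [[0, 0, 0], [-9, 0, 6], 1], [[0, 0, 0], [-9, 0, 6], 1], [[0, 0, 0], [-8, 0, 8], 1], [[0, 0, 0], [-8, 0, 8], 1], [[0, 0, 0], [-6, 0, 9], 1], [[0, 0, 0], [-6, 0, 9], 1], [[0, 0, 0], [-4, 0, 10], 1], [[0, 0, 0], [-4, 0, 10], 1]]'

```text
t: 5.73
tcp_pos: [0.524, -0.0101, 0.109]
tool_rot: [0.98, 0.197, -0.0, 0.0]
force: [0.6, 0.7, 2.3]
finger_gap: 0.0
gripper_force: 0.8
```

```bash
python3 -c "
from h import *
where()"
```

```text
t 5.73 tip in case [ -4.4  54.5 101. ] tool rel rotvec [ 1.8e+02  2.0e-01 -1.0e-01] F case [0.8 0.4 2.3] q [-0.23  0.59  1.8  -0.    0.75  0.94] gap 0.0
```

Following the arc as planned. Now I'll press it fully shut.

Call:
play_rows --rows '[[[0, 0, 0], [-2, 0, 8], 1], [[0, 0, 0], [-2, 0, 8], 1], [[0, 0, 0], [0, 0, 4], 1], [[0, 0, 0], [0, 0, 2], 1], [[0, 0, 0], [0, 0, 1], 1], [[0, 0, 0], [0, 0, 0], 1]]'

```text
t: 6.23
tcp_pos: [0.5201, -0.0112, 0.0879]
tool_rot: [0.98, 0.197, -0.001, -0.0]
force: [-4.8, -1.5, 16.1]
finger_gap: -0.001
gripper_force: 8.1
```

```bash
python3 -c "
from h import *
where()"
```

```text
t 6.23 tip in case [-8.4 55.  79.9] tool rel rotvec [-180.    -0.3    0.2] F case [-5.   0.4 16.1] q [-0.24  0.63  1.82 -0.    0.7   0.94] gap -0.0
```

Call:
play_rows --rows '[[[0, 0, 0], [0, 0, -15], 1], [[0, 0, 0], [0, 0, -37], 1], [[0, 0, 0], [0, 0, -37], 1], [[0, 0, 0], [0, 0, -37], 1], [[0, 0, 0], [-27, 11, 0], 1], [[0, 0, 0], [-27, 11, 0], 1], [[0, 0, 0], [-27, 11, 0], 1], [[0, 0, 0], [-27, 11, 0], 1], [[0, 0, 0], [-27, 11, 0], 1], [[0, 0, 0], [0, 0, 0], 1], [[0, 0, 0], [0, 0, 0], 1]]'

```text
t: 7.15
tcp_pos: [0.4175, -0.1144, 0.2123]
tool_rot: [0.981, 0.195, -0.0, -0.0]
force: [-0.6, 0.1, -0.1]
finger_gap: -0.004
gripper_force: 0.0
```

```bash
python3 -c "
from h import *
to(-138,0,140)
p,d=snapshot('scene');P=cloud('scene',d);cv2.imwrite('pics/s2.png',cv2.resize(p[180:340,220:420],(750,600))[...,::-1])
X=RC.inv().apply(P.reshape(-1,3)*1000-C)
lid=X[(X[:,0]>5)&(X[:,0]<80)&(abs(X[:,1])<90)&(abs(X[:,1])>20)&(X[:,2]>40)]
print('lid z',np.percentile(lid[:,2],[5,50,95]))
h=X[(X[:,0]>-125)&(X[:,0]<-40)&(abs(X[:,1])<22)&(X[:,2]>90)&(X[:,2]<178)]
for z in range(90,178,15):
  q=h[(h[:,2]>=z)&(h[:,2]<z+15)]
  if len(q): print(z,len(q),np.round(np.median(q,0),1),q[:,1].min().round(),q[:,1].max().round())
"
```

```text
t 7.15 tip in case [-142.8   -0.8  204.3] tool rel rotvec [-1.8e+02  1.0e-01 -0.0e+00] F case [-0.5  0.3 -0.1] q [-0.53  0.31  1.93  0.    0.9   0.65] gap -0.0
shift [ 4.8 -0.8 64.3]
lid z [77.06238206 79.92997517 82.8218853 ]
90 62 [-61.6  -2.1  97.6] -22.0 20.0
105 51 [-67.6  -4.5 112.3] -22.0 22.0
120 47 [-73.9   4.5 127.4] -22.0 20.0
135 54 [-79.6  -5.1 143.4] -22.0 19.0
150 71 [-85.4  -3.3 156.7] -22.0 20.0
165 50 [-91.5  -0.9 168.9] -22.0 18.0
```

View pics/s2.png

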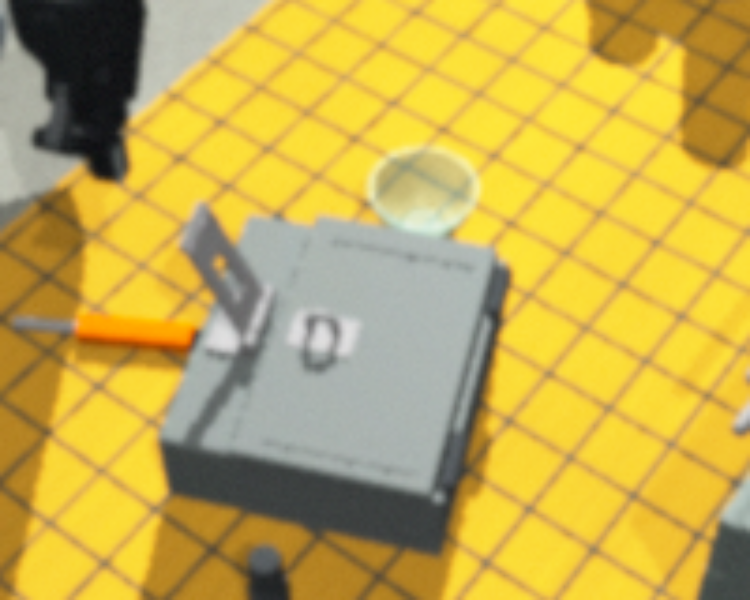

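The lid is shut: its top measures z = 80 mm. The picture shows the hasp still swung back at (225, 270), the staple at (322, 340) and the ramekin and gauge undisturbed. Next I'll go down in front of the hasp and push it over.

Call:
play_rows --rows '[[[0, 0, 0], [0, 0, 22], 1], [[0, 0, 0], [0, 0, 22], 1], [[0, 0, 0], [10, 0, 0], 1], [[0, 0, 0], [10, 0, 0], 1], [[0, 0, 0], [10, 0, 0], 1], [[0, 0, 0], [10, 0, 0], 1], [[0, 0, 0], [10, 0, 0], 1], [[0, 0, 0], [10, 0, 0], 1], [[0, 0, 0], [10, 0, 0], 1], [[0, 0, 0], [10, 0, 0], 1]]'

```text
t: 8.03
tcp_pos: [0.4932, -0.0825, 0.1687]
tool_rot: [0.98, 0.197, 0.0, 0.0]
force: [-0.8, -0.6, -0.1]
finger_gap: 0.004
gripper_force: 0.5
```

```bash
python3 -c "
from h import *
to(-29,0,159)"
```

```text
t 8.03 tip in case [-60.7  -0.5 160.7] tool rel rotvec [1.8e+02 2.0e-01 1.0e-01] F case [-1.  -0.3 -0.1] q [-0.39  0.47  1.81  0.    0.86  0.78] gap 0.0
shift [31.7 -0.4  1.7]
```

Call:
play_rows --rows '[[[0, 0, 0], [11, 0, 0], 1], [[0, 0, 0], [11, 0, 1], 1], [[0, 0, 0], [10, 0, 1], 1], [[0, 0, 0], [7, 0, 4.5], 1], [[0, 0, 0], [7, 0, 4.5], 1], [[0, 0, 0], [6, 0, 6], 1], [[0, 0, 0], [6, 0, 6], 1], [[0, 0, 0], [5, 0, 7], 1], [[0, 0, 0], [5, 0, 7], 1], [[0, 0, 0], [3.5, 0, 7], 1], [[0, 0, 0], [3.5, 0, 7], 1]]'

```text
t: 8.95
tcp_pos: [0.5612, -0.054, 0.1164]
tool_rot: [0.98, 0.197, -0.0, -0.0]
force: [-1.2, -0.1, 1.1]
finger_gap: -0.001
gripper_force: 0.4
```

```bash
python3 -c "
from h import *
to(19,0,84)
p,d=snapshot('scene');cv2.imwrite('pics/s3.png',cv2.resize(p[180:340,220:420],(750,600))[...,::-1])"
```

```text
t 8.95 tip in case [ 13.   -0.3 108.4] tool rel rotvec [-1.8e+02 -2.0e-01  1.0e-01] F case [-1.2  0.3  1.1] q [-0.29  0.62  1.69 -0.    0.83  0.88] gap -0.0
shift [ 6.  -0.3 24.4]
```

View pics/s3.png

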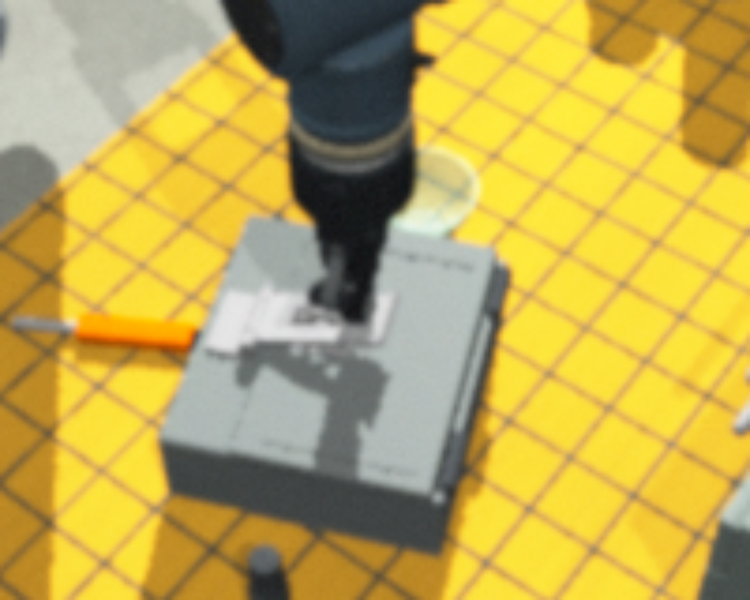

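The hasp lies at about 0.3 rad under the finger at (345, 310). I'll press the solid end down.

Call:
play_rows --rows '[[[0, 0, 0], [3, 0, 6], 1], [[0, 0, 0], [2, 0, 6], 1], [[0, 0, 0], [2, 0, 6], 1], [[0, 0, 0], [0, 0, 4], 1], [[0, 0, 0], [0, 0, 2], 1], [[0, 0, 0], [0, 0, 1], 1], [[0, 0, 0], [0, 0, 0], 1]]'

```text
t: 9.58
tcp_pos: [0.5679, -0.0512, 0.0939]
tool_rot: [0.98, 0.197, 0.001, 0.0]
force: [-2.5, 1.4, 10.6]
finger_gap: 0.004
gripper_force: 5.1
```

```bash
python3 -c "
from h import *
where()"
```

```text
t 9.58 tip in case [20.3 -0.3 85.9] tool rel rotvec [1.8e+02 2.0e-01 1.0e-01] F case [-1.7  2.2 10.6] q [-0.29  0.66  1.69  0.    0.79  0.89] gap 0.0
```

Contact is at 85.9 mm, probably on the bent end. I'll shift 3 mm inward and press more firmly.

Call:
play_rows --rows '[[[0, 0, 0], [0, 0, -6], 1], [[0, 0, 0], [-4, 0, 0], 1], [[0, 0, 0], [0, 0, 4], 1], [[0, 0, 0], [0, 0, 2], 1], [[0, 0, 0], [0, 0, 1], 1], [[0, 0, 0], [0, 0, 1], 1], [[0, 0, 0], [0, 0, 0], 1]]'

```text
t: 10.17
tcp_pos: [0.5638, -0.0531, 0.0935]
tool_rot: [0.98, 0.197, 0.0, 0.0]
force: [-6.4, 0.0, 25.3]
finger_gap: -0.0
gripper_force: 13.0
```

```bash
python3 -c "
from h import *
where()"
```

```text
t 10.17 tip in case [15.8 -0.6 85.5] tool rel rotvec [179.9   0.2   0. ] F case [-5.9  2.5 25.3] q [-0.29  0.66  1.7  -0.    0.78  0.88] gap -0.0
```

Call:
play_rows --rows '[[[0, 0, 0], [0, 0, -10], 1], [[0, 0, 0], [0, 0, -30], 1], [[0, 0, 0], [0, 0, -40], 1], [[0, 0, 0], [0, 0, -40], 1], [[0, 0, 0], [-20, -35, 0], 1], [[0, 0, 0], [-20, -35, 0], 1], [[0, 0, 0], [-20, -35, 0], 1], [[0, 0, 0], [-20, -35, 0], 1], [[0, 0, 0], [0, 0, 0], 1], [[0, 0, 0], [0, 0, 0], 1]]'

```text
t: 11.0
tcp_pos: [0.4335, 0.0466, 0.2098]
tool_rot: [0.98, 0.198, -0.001, -0.0]
force: [0.4, -0.5, -0.6]
finger_gap: -0.001
gripper_force: 0.0
```

```bash
python3 -c "
from h import *
where()
for n in ('scene','top'):
  p,d=snapshot(n);P=cloud(n,d);X=RC.inv().apply(P.reshape(-1,3)*1000-C)
  if n=='scene': cv2.imwrite('pics/s4.png',cv2.resize(p[200:300,250:375],(750,600),interpolation=cv2.INTER_CUBIC)[...,::-1])
  def st(x0,x1,y0,y1):
    q=X[(X[:,0]>x0)&(X[:,0]<x1)&(X[:,1]>y0)&(X[:,1]<y1)&(X[:,2]>60)&(X[:,2]<120)]; return len(q),np.round(np.percentile(q[:,2],[10,50,90]),1)
  for x in range(-35,80,10): print(n,x,'strap edges',st(x,x+10,10,18),'mid',st(x,x+10,-5,5),'lid',st(x,x+10,35,90))
"
```

```text
t 11.0 tip in case [-66.2 141.6 201.8] tool rel rotvec [-179.9   -0.4    0.2] F case [ 0.2 -0.6 -0.6] q [-0.15  0.32  1.92 -0.    0.9   1.02] gap -0.0
scene -35 strap edges (11, array([84. , 86.4, 87.2])) mid (15, array([81.4, 83.6, 85.4])) lid (64, array([77.7, 79.6, 81.9]))
scene -25 strap edges (8, array([83.6, 86.1, 87.8])) mid (16, array([80.9, 85.6, 97.5])) lid (65, array([77.7, 80.2, 82.5]))
scene -15 strap edges (5, array([85.2, 85.6, 86.7])) mid (22, array([ 80.5,  84.7, 102.9])) lid (64, array([78.3, 80.5, 82.6]))
scene -5 strap edges (11, array([84.6, 86.8, 87.7])) mid (20, array([ 80.4,  87.5, 101. ])) lid (63, array([77.8, 79.9, 81.9]))
scene 5 strap edges (10, array([84. , 85.5, 87.9])) mid (8, array([80.8, 84.8, 86.7])) lid (66, array([77.8, 79.9, 82.2]))
scene 15 strap edges (8, array([84.4, 86.1, 86.6])) mid (13, array([82.9, 85.8, 87.6])) lid (65, array([76.9, 80.1, 82.3]))
scene 25 strap edges (10, array([84.7, 86.1, 87.6])) mid (13, array([82.9, 84.8, 87.7])) lid (67, array([77.6, 79.7, 82. ]))
scene 35 strap edges (12, array([77.9, 84.8, 88.9])) mid (14, array([7
[... 1340 characters left out ...]
85.9, 90. ])) mid (16, array([79.5, 87. , 90.9])) lid (84, array([77.3, 80.7, 84.6]))
top 35 strap edges (11, array([80.1, 87.4, 90.9])) mid (12, array([82. , 88.2, 91.6])) lid (86, array([77.1, 80.8, 84.1]))
top 45 strap edges (13, array([76.8, 81.9, 84.9])) mid (16, array([76.7, 79.3, 82.2])) lid (84, array([76.6, 81.1, 85.4]))
top 55 strap edges (11, array([77.5, 80.5, 83.2])) mid (15, array([77.2, 80.6, 85.5])) lid (79, array([78.3, 82.4, 85.3]))
top 65 strap edges (12, array([74.3, 82.2, 82.8])) mid (16, array([76.3, 79.5, 86.5])) lid (86, array([77.2, 81.4, 85.4]))
top 75 strap edges (11, array([76. , 81.2, 82.1])) mid (13, array([76.7, 79.6, 83.7])) lid (84, array([76.9, 81. , 84.9]))
```

View pics/s4.png

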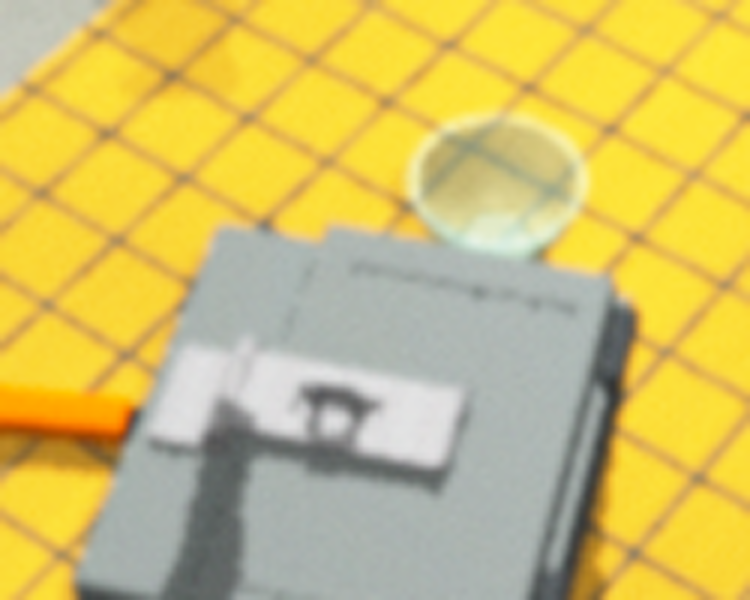

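The strap lies at an even height of about 86 mm along its whole length, so it is flat. The staple (at (335, 405) in the picture) stands through the slot up to 103 mm, and the lid is at 80 mm. The arm is clear, so I'm handing in.

```bash
python3 -c "
from station import *
print(sign_off())"
```

```text
the job is handed in; nothing more can be done
None
```

The lid is fully shut, the hasp was then swung flat onto it with the staple standing through its slot, nothing else was seen to move, and the job was handed in at about 11 s.

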